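# Clip the price-label holder in front of the cake and hold it home

## Robot

A 6-joint arm with a two-finger parallel gripper is mounted at the origin on the work surface. World frame = base frame: x ahead of the robot, y to its left, z up, the work surface at z = 0. Lengths are in mm, angles in rad, forces in N, time in s.
With the tool pointing down it reaches from about 275 to 1000 mm from the base axis. Payload 8.4 kg.
Tool frame: the origin (TCP) lies at the very end of the fingers, on their centre line; the grasp point (between the pads) lies 19 mm behind it (r.pinch_z is the distance from the TCP to the grasp point, in mm); z points along the fingers, y is the direction in which the jaws open and shut (so a half turn about z gives the same grasp; the last joint's range is limited). The gripper opens to 85 mm and grips with 20 to 120 N. Pads are 22 mm wide; open, the fingers measure 114 mm over their backs; the gripper's body (76 mm by 85 mm) begins 54 mm behind the grasp point. The pads swing forward as they close: fully open they stand 13 mm farther back than shut.
Start: joints at [-1.185, 0.353, 1.633, -0, 1.155, -0.002], TCP at [236.344, -578.593, 231.281] pointing down, gripper open.
Joint ranges: [-2.63, 2.63], [-0.92, 2.1], [0.06, 2.66], [-1.3, 4.44], [0, 2.69], [-3.02, 3.02]. Speed limits (rad/s): [2.22, 2.22, 2.79, 3.14, 3.14, 3.14].

## Interface

Orientations are given as [roll, pitch, yaw] about the fixed x, y, z axes, in that order (R = Rz(yaw) Ry(pitch) Rx(roll)).
In Python, from rig import r, optics gives the robot as it stands.
- The arm moves only by the shell command python3 -m creep 'ROWS' [FORCE]. ROWS is JSON, a list of rows, each an object with "dp": the shift along the tool's x, y, z in mm, a list of three; "angular": the turn, a rotation vector about the tool's x, y, z in rad, a list of three; "fingers": the finger opening in mm, from 0 to 85.4. In form: [{"dp": [dx, dy, dz], "angular": [wx, wy, wz], "fingers": fingers}, ...]. A call has 1 to 5 rows; each row is the pose to reach, as a shift and turn from the pose commanded when the call began, along the tool's axes at that moment; what a row does not reach only later rows make up. A row lasts 1/12 s, in which the tool goes at most 41.7 mm and 7.16 degrees, less where a joint would pass 70% of its speed; a pose out of reach is approached as far as the arm can. A call with a gripper value outside its range is refused whole. The fingers move at their own pace and stop on an object; FORCE is the grip in N (left out, the last holds). Time passes only in rows, so rows that repeat a pose let the fingers close. It gives the time, the measured TCP pose, the force and the opening at its end, in the units of the state.
- r.sense(): the state, without advancing time (a new reading comes with each control period).
- optics.grab_frame(name): name is "side" or "top" or "wrist"; returns the picture (420x560x3 uint8, blue, green, red); there is no depth.
- optics.camera_params(name): a dict with "fx", "fy", "cx", "cy" (pixels), "distortion" ([k1, k2, p1, p2, k3] as OpenCV has them; the pictures are not rectified), "eye" and "rotation" of the camera in the world; the wrist camera has in their place "T_tool_cam" (4x4, takes a point from camera to tool coordinates, whose origin is the TCP and whose axes are the flange's). Camera axes: x right, y up, looking along -z (the intrinsics and any distortion apply to the point x, -y, -z); pixel columns grow to the right and rows downward; lengths in mm; the calibration is good to about 2 mm. A picture is of the moment at which its call begins: read the wrist's pose just before it. camera_params takes no time and is no camera call.
- r.sign_off(): hands the job in, once; it reports no verdict.
The state is a dict: "clock": time; "qpos": joint angles; "qvel": joint speeds; "joint_efforts": joint torques, N m; "eef_pos": TCP position; "tcp_rot": TCP orientation; "contact_force": force on the tool from outside, world axes, zero at the start; "wrist_torque": the same for the moment, N m; "opening": opening from 0.0 (shut) to 1.0 (fully open).
Only numpy, scipy, OpenCV 4.12 (cv2) and the standard library are available. Lean on these libraries where they do the work, as an engineer would, in place of code of your own. Each camera call takes 0.05 s, during which the arm holds its last target.

## Task

Hook the label holder over the lip of the wooden riser at the lip's plain loading end (robot's right, clear of both pockets), ticket plate in front and tongue in the channel behind, then slide it along, always hooked, to the spring pocket in front of the round cake. Push it down against the spring until fully home, shoulder on the lip, and finish still holding it pressed there, for the spring would lift it. Leave everything else where it stands.

Things in the scene. Friction and masses are not known exactly. Their poses are not given: they have to be found in the camera images.
- riser: Fixed wooden riser, 240 (x) x 360 (y) mm, shelf top 74 mm above the counter. Origin under its centre; +x to its back, away from the robot, +y along its front to the robot's left. Along its front stands an aluminium lip, riser x -120 to -115 mm, top edge at 80 mm. Behind the lip: an open channel 13 mm wide, x -115 to -102 mm, centre line x = -108.5 mm, floor at height 62 mm, running the full 360 mm.
- loading_end (a point): Middle of the plain loading end (riser y = -110 mm; it is all of the channel at riser y from -180 to -45 mm, solid floor, no pocket). On the channel's centre line, at the height of the lip's top edge (80 mm); axes as the riser's.
- near_pocket (a point): Centre of the near (middle) spring pocket, riser y = 0, on the channel's centre line at the height of the lip's top edge. A pocket is 48 mm long in y, between two dark ticks on the lip; a steel spring plate fills it, level with the channel floor until it is pushed down. Between and beyond the pockets the floor is solid. Axes as the riser's.
- far_pocket (a point): The same for the far pocket (the left one seen from the robot, riser y = +110 mm).
- clip_near (a joint): Spring plate of the near pocket: 0 = level with the channel floor, grows downward in m (stop at 0.015). 3 N starts it moving, 9 N at 0.012, where the holder's shoulder rests on the lip (fully home).
- clip_far (a joint): The same for the far pocket.
- holder: Label holder, loose, grey plastic, about 100 g, 80 mm high, an upside-down U standing upright on its two legs on the counter at the robot's right. Origin: under its tongue; -x points out through its ticket plate (at the start roughly toward the robot), y along its width. Tongue: x -3 to +3 mm, 40 mm wide, z 0 to 30 mm. Shoulder bridging the legs: 40 mm wide, underside at z = 30, top at 36 mm.
- holder_fin (a point): Centre of the holder's grip fin, 8 mm in -x from the holder's origin and 60 mm above the tongue's bottom. The fin is 12 mm thick in x, 34 mm wide in y, from 36 to 80 mm high; pinch it from above across its thickness. Axes as the holder's.
- holder_tip (a point): Centre of the bottom of the holder's tongue (the holder's origin); axes as the holder's.
- holder_ticket (a point): Centre of the holder's ticket plate (front leg): 70 mm wide, 36 mm high, 4 mm thick (holder x -19 to -15 mm), white paper face to -x; 17 mm in -x from the tongue's middle and 18 mm up. The 12 mm gap between plate and tongue goes over the lip. Axes as the holder's.
- cake_center (a point): Centre of the round white drum cake (90 mm across, 80 mm high on a 112 mm card board), loose on the riser behind one of the two pockets; half-way up. The pocket that it stands behind is the one to use.
- cupcake_stand: White footed stand, 100 mm across, 81 mm high with three cupcakes, loose on the riser behind the other pocket. Origin: centre of its underside. Leave alone.
- cookie_plate: White plate of cookies, 150 mm across, 19 mm high, on the left of the counter; origin under its centre. Leave alone.
- sprinkle_jar: Glass jar, 60 mm across, 85 mm high, on the right beyond the holder; origin under its centre. Leave alone.
- nozzle: Steel piping nozzle, cone 32 mm across and 45 mm high, in front of the riser; origin under its centre. Leave alone.
- nozzle2: Smaller steel piping nozzle, 26 mm across and 38 mm high, in front of the riser; origin under its centre. Leave alone.
- palette_knife: Palette knife lying on the counter near the robot, left of centre. Leave alone.
- cake_boards: Stack of round card cake boards, 100 mm across, 18 mm high, at the back right; origin under its centre. Leave alone.

How it is judged:
By the outcome, as a careful person would: the job done as asked, in the order asked, and still so for the second after the job is handed in, while the arm keeps its last pose, push and grip.
It also fails if it takes over 48 s, if anything falls off the work surface, if the arm or the gripper's body presses on something with over 40 N, if the wrist force passes 120 N, or if a joint passes its speed limit or range.

## Working session

There is one attempt and no reset: what is moved stays moved. The work goes in short steps, Python scripts to look and compute and a shell command to move; the robot and the scene stay as the last step left them, time stands still between calls to the robot, and variables do not carry over. Pictures are saved under pics/ and viewed, and the job is handed in when it is done.

```bash
ls; mkdir -p pics; python3 - <<'E'
from rig import r, optics
import cv2
print(r.sense())
for n in ["side","top","wrist"]:
    cv2.imwrite(f"pics/{n}0.png",optics.grab_frame(n)); print(n,optics.camera_params(n))
E
```

```text
pics
{'clock': 0.0, 'qpos': array([-1.18541819e+00,  3.53649720e-01,  1.63412205e+00, -9.80237696e-06,
        1.15517643e+00, -2.41578199e-03]), 'qvel': array([-0.00107323, -0.00093874, -0.00121631, -0.001512  , -0.00049507,
       -0.00127249]), 'joint_efforts': array([ 3.76787328e-03, -6.05249047e+01, -3.42072415e+01, -2.56585452e-05,
        9.27085639e-03, -4.76772959e-05]), 'eef_pos': array([ 236.1566446 , -578.16865   ,  230.56585999]), 'tcp_rot': array([-3.14023709e+00,  5.68776115e-06,  3.87797890e-01]), 'contact_force': array([-0.22136009, -0.30036915, -0.00651663]), 'wrist_torque': array([-0.01472465, -0.00862738, -0.03057092]), 'opening': 0.9989686430364735}
side {'fx': 432.015075338479, 'fy': 432.015075338479, 'cx': 283.58764278754666, 'cy': 214.1531030456442, 'distortion': array([-0.02085788,  0.        ,  0.        ,  0.        ,  0.        ]), 'eye': array([-48.93744293, 639.41748383, 787.14749354]), 'rotation': array([ 0.89831714,  0.01775325, -2.41672218])}
top {'fx': 494.2034983381382, 'fy': 494.2034983381382, 'cx': 279.48036942383465, 'cy': 206.5436026941771, 'distortion': array([-0.08053358,  0.        ,  0.        ,  0.        ,  0.        ]), 'eye': array([ 438.17463061,    7.63951102, 1479.37179511]), 'rotation': array([ 0.06471452,  0.01854837, -1.59242298])}
wrist {'fx': 312.7483570605369, 'fy': 312.7483570605369, 'cx': 281.0019526931659, 'cy': 209.718506072709, 'distortion': array([-0.0526908,  0.       ,  0.       ,  0.       ,  0.       ]), 'T_tool_cam': array([[-2.95988725e-05,  9.48900383e-01,  3.15575762e-01,
         8.02410463e+01],
       [ 9.99999998e-01,  4.67885138e-05, -4.68944957e-05,
        -2.66111107e-02],
       [-5.92635258e-05,  3.15575760e-01, -9.48900383e-01,
        -1.42787931e+02],
       [ 0.00000000e+00,  0.00000000e+00,  0.00000000e+00,
         1.00000000e+00]])}
```

View pics/side0.png

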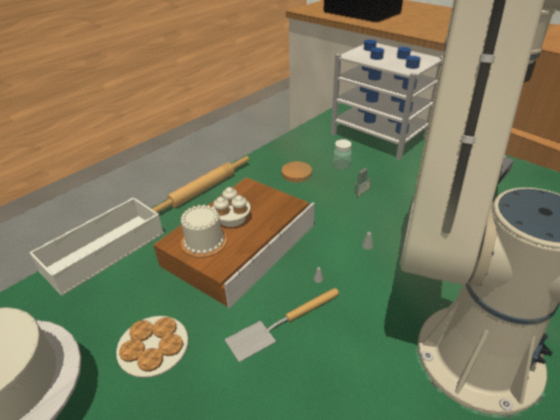

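View pics/top0.png

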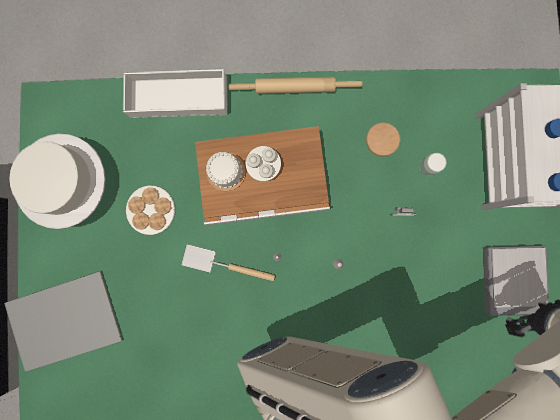

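View pics/wrist0.png

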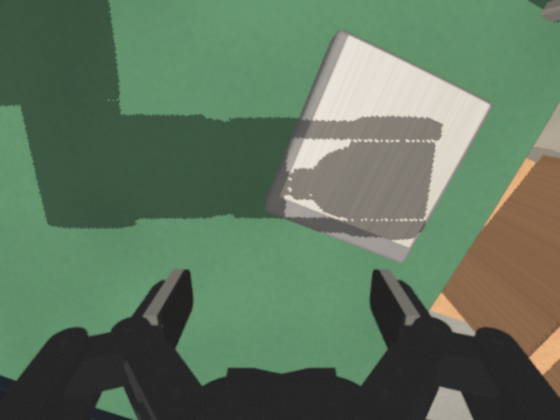

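The cake stands behind the far (left) pocket: cake at about (225,170), cupcakes at (263,162), holder at about (403,211) in the top view. Next I'll zoom in.

```bash
cat > h.py <<'E'
import numpy as np, cv2
from scipy.spatial.transform import Rotation as R
from rig import r, optics
def cam(name,state=None):
    p=optics.camera_params(name)
    K=np.array([[p['fx'],0,p['cx']],[0,p['fy'],p['cy']],[0,0,1]]);d=np.array(p['distortion'])
    if name=='wrist':
        s=state or r.sense(); T=np.array(p['T_tool_cam']); Rt=R.from_euler('xyz',s['tcp_rot']).as_matrix()
        return K,d,Rt@T[:3,3]+s['eef_pos'],Rt@T[:3,:3]
    return K,d,np.array(p['eye']),R.from_euler('xyz',p['rotation']).as_matrix()
def ray(c,uv):
    K,d,e,Rm=c
    q=cv2.undistortPoints(np.array(uv,float).reshape(-1,1,2),K,d).reshape(-1,2)
    v=np.c_[q[:,0],-q[:,1],-np.ones(len(q))]
    return e,v@Rm.T
def onz(c,uv,z):
    e,v=ray(c,uv); return e+v*((z-e[2])/v[:,2])[:,None]
def proj(c,P):
    K,d,e,Rm=c
    X=(np.array(P,float).reshape(-1,3)-e)@Rm; X=X*[1,-1,-1]
    return cv2.projectPoints(X,np.zeros(3),np.zeros(3),K,d)[0].reshape(-1,2)
E
python3 - <<'E'
import cv2
t=cv2.imread('pics/top0.png');s=cv2.imread('pics/side0.png')
cv2.imwrite('pics/t_riser.png',cv2.resize(t[120:230,185:335],None,fx=5,fy=5,interpolation=cv2.INTER_CUBIC))
cv2.imwrite('pics/t_hold.png',cv2.resize(t[195:225,380:425],None,fx=16,fy=16,interpolation=cv2.INTER_CUBIC))
cv2.imwrite('pics/s_hold.png',cv2.resize(s[155:205,335:395],None,fx=10,fy=10,interpolation=cv2.INTER_CUBIC))
E
```

```text
(no output)
```

View pics/t_riser.png

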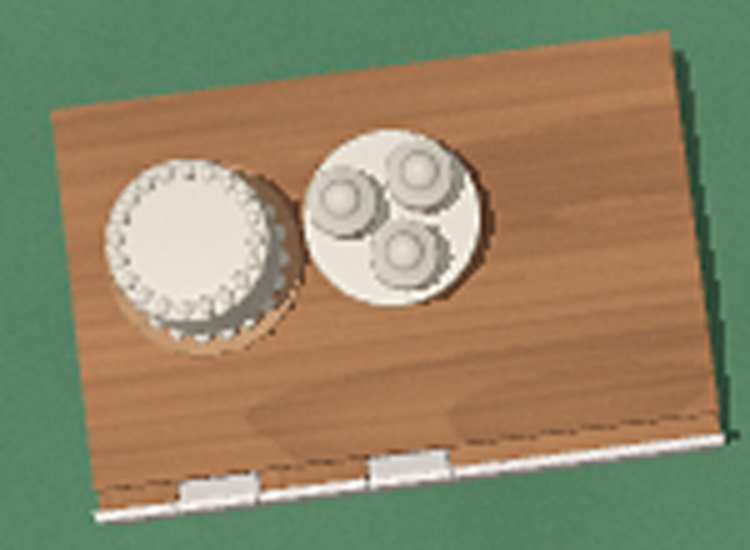

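View pics/t_hold.png

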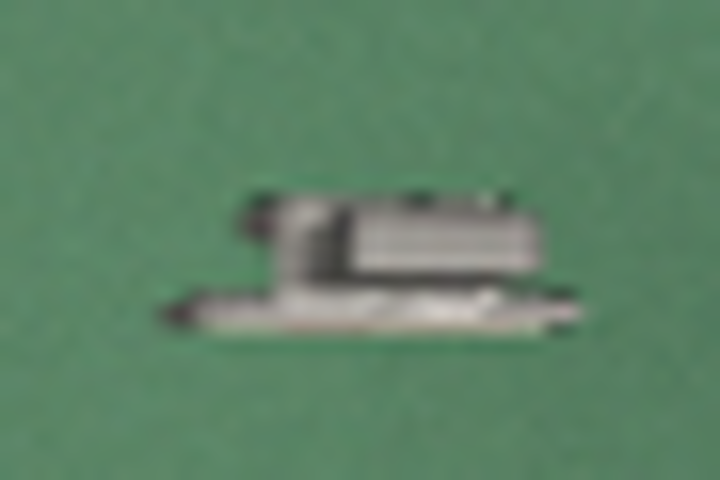

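View pics/s_hold.png

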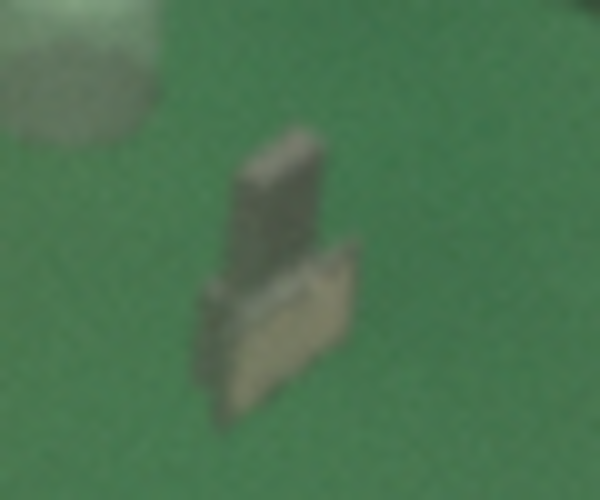

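```bash
python3 - <<'E'
from h import *
c=cam('top'); s=cam('side')
f=lambda L,o,k:[((u+.5)/k-.5+o[0],(v+.5)/k-.5+o[1]) for u,v in L]
P=onz(c,f([(95,518),(725,440)],(185,120),5),80);B=onz(c,f([(52,112),(668,32)],(185,120),5),74)
print(P,B); d=P[0]-P[1]; print(np.linalg.norm(d),np.arctan2(d[1],d[0])-np.pi/2)
d=B[0]-B[1]; print(np.linalg.norm(d),np.arctan2(d[1],d[0])-np.pi/2, P.mean(0)-B.mean(0),np.linalg.norm((P.mean(0)-B.mean(0))[:2]))
F=onz(c,f([(352,208),(540,208),(352,270),(540,270)],(380,195),16),80);print(F,F.mean(0))
T=onz(c,f([(190,315),(582,310)],(380,195),16),36);print(T)
# side view: fin top centre
S=onz(s,f([(275,158),(240,182),(318,140)],(335,155),10),80);print(S)
# pocket marks
M=onz(c,f([(180,492),(260,487),(368,470),(452,462)],(185,120),5),62);print(M)
C=onz(c,f([(190,240)],(185,120),5),154);print(C)
E
```

```text
[[ 486.86077269  248.56362995   80.        ]
 [ 523.17309602 -110.36138236   80.        ]] [[722.57581612 272.21188295  74.        ]
 [759.98395996 -84.95992834  74.        ]]
360.75718882608976 0.10082660223268536
359.12542656767914 0.10435385943613484 [-236.26295369  -24.52485351    6.        ] 237.53242246832173
[[ 518.69788729 -314.74133793   80.        ]
 [ 517.92981999 -348.31005418   80.        ]
 [ 507.68837791 -314.32977031   80.        ]
 [ 506.91440201 -347.88145675   80.        ]] [ 512.8076218  -331.31565479   80.        ]
[[ 502.32763374 -294.39492171   36.        ]
 [ 501.5717008  -366.51662733   36.        ]]
[[ 509.55908858 -326.90205009   80.        ]
 [ 510.21654278 -309.20361495   80.        ]
 [ 505.20807926 -343.5930908    80.        ]]
[[501.40613511 202.2140275   62.        ]
 [503.26729074 155.94965536  62.        ]
 [511.66468228  93.54683798  62.        ]
 [515.1788817   45.15023653  62.        ]]
[[633.91876122 182.31042235 154.        ]]
```

```bash
cat > go.py <<'E'
import sys
from h import *
s=r.sense(); x,y,z,yaw=map(float,sys.argv[1:])
Rm=R.from_euler('xyz',s['tcp_rot'])
G=R.from_euler('xyz',[np.pi,0,yaw])
print('dp',(Rm.inv().apply(np.array([x,y,z])-s['eef_pos'])).round(1),'ang',(Rm.inv()*G).as_rotvec().round(4),'F',s['contact_force'].round(1))
E
python3 go.py 512 -331 170 1.56
python3 -m creep '[{"dp":[349,-124,61],"angular":[0,0,-1.18],"fingers":85},{"dp":[349,-124,61],"angular":[0,0,-1.18],"fingers":85},{"dp":[349,-124,61],"angular":[0,0,-1.18],"fingers":85},{"dp":[349,-124,61],"angular":[0,0,-1.18],"fingers":85},{"dp":[349,-124,61],"angular":[0,0,-1.18],"fingers":85}]' 80
python3 go.py 512 -331 170 1.56
```

```text
dp [ 348.8 -124.6   60.8] ang [-1.0000e-03 -6.0000e-04 -1.1722e+00] F [ 0.5 -0.5 -0.3]
clock: 0.57
eef_pos: [390.6, -440.2, 197.0]
tcp_rot: [-3.141, -0.0, 1.018]
contact_force: [0.4, -0.1, -0.1]
opening: 0.991
dp [156.6  46.1  27. ] ang [-1.000e-04 -1.000e-04 -5.416e-01] F [ 0.4 -0.1 -0.1]
```

```bash

python3 -m creep '[{"dp":[156,46,27],"angular":[0,0,-0.54],"fingers":85},{"dp":[156,46,27],"angular":[0,0,-0.54],"fingers":85},{"dp":[156,46,27],"angular":[0,0,-0.54],"fingers":85},{"dp":[156,46,27],"angular":[0,0,-0.54],"fingers":85},{"dp":[156,46,27],"angular":[0,0,-0.54],"fingers":85}]' 80
python3 -m creep '[{"dp":[0,0,0],"angular":[0,0,0],"fingers":85},{"dp":[0,0,0],"angular":[0,0,0],"fingers":85}]' 80
python3 - <<'E'
from h import *
s=r.sense();cv2.imwrite('pics/w1.png',optics.grab_frame('wrist'));print(s['eef_pos'],s['tcp_rot'])
import pickle;pickle.dump(s,open('s1.pkl','wb'))
E
```

```text
clock: 0.98
eef_pos: [515.2, -328.8, 169.0]
tcp_rot: [3.141, -0.002, 1.564]
contact_force: [-0.4, -0.7, 0.6]
opening: 0.995
clock: 1.15
eef_pos: [511.1, -333.4, 170.1]
tcp_rot: [-3.141, -0.0, 1.552]
contact_force: [-0.3, 0.4, 0.2]
opening: 0.996
[ 511.11617129 -333.39322504  170.10905034] [-3.14075480e+00 -1.21062366e-04  1.55203696e+00]
```

View pics/w1.png

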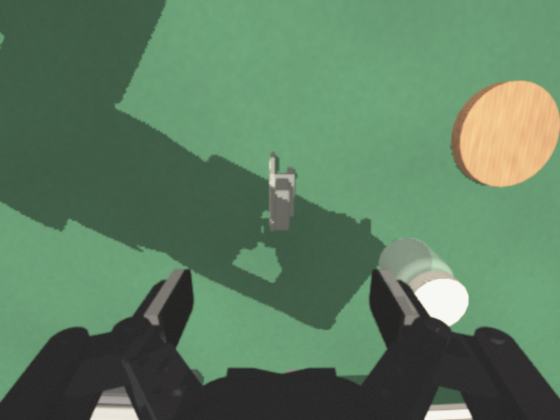

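The holder is under the gripper at about (281,200), and the jar is at (438,298) beyond the right finger.

```bash
python3 - <<'E'
from h import *
import pickle; c=cam('wrist',pickle.load(open('s1.pkl','rb')))
im=cv2.imread('pics/w1.png')
cv2.imwrite('pics/w1z.png',cv2.resize(im[145:240,255:310],None,fx=6,fy=6,interpolation=cv2.INTER_CUBIC))
t=cam('top');print('jar',onz(t,[(434.5,163)],85), onz(c,[(440,299)],85))
E
```

```text
jar [[ 643.42776267 -413.27391614   85.        ]] [[ 646.45178096 -412.39048083   85.        ]]
```

View pics/w1z.png

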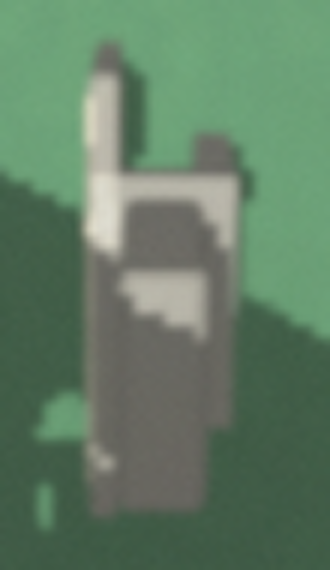

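```bash
python3 - <<'E'
from h import *
import pickle; c=cam('wrist',pickle.load(open('s1.pkl','rb')))
f=lambda L,o,k:[((u+.5)/k-.5+o[0],(v+.5)/k-.5+o[1]) for u,v in L]
F=onz(c,f([(121,271),(207,271),(121,510),(205,510)],(255,145),6),80);print(F,F.mean(0))
T=onz(c,f([(120,72),(87,72),(120,515),(88,515),(240,175)],(255,145),6),36);print(T)
E
python3 go.py 512.5 -331 42 1.571
```

```text
[[ 505.79167434 -313.78081224   80.        ]
 [ 516.80738396 -313.98538707   80.        ]
 [ 504.96441163 -346.7351678    80.        ]
 [ 516.1895737  -346.94284894   80.        ]] [ 510.9382609  -330.36105401   80.        ]
[[ 505.23875545 -295.04726824   36.        ]
 [ 500.37430981 -294.95385946   36.        ]
 [ 503.46890086 -365.37041763   36.        ]
 [ 498.3792341  -365.27746448   36.        ]
 [ 522.83736697 -310.81334953   36.        ]]
dp [  3.    1.7 128.4] ang [-0.0005  0.0001 -0.0203] F [-0.1 -0.4  0.3]
```

```bash
python3 go.py 511.3 -330.5 42 1.547
python3 -m creep '[{"dp":[3,0,40],"angular":[0,0,0],"fingers":85},{"dp":[3,0,80],"angular":[0,0,0],"fingers":85},{"dp":[3,0,110],"angular":[0,0,0],"fingers":85},{"dp":[3,0,128],"angular":[0,0,0],"fingers":85},{"dp":[3,0,128],"angular":[0,0,0],"fingers":85}]' 60
python3 -m creep '[{"dp":[0,0,0],"angular":[0,0,0],"fingers":85}]' 60
python3 go.py 511.3 -330.5 42 1.547
```

```text
dp [  3.5   0.5 128.4] ang [-0.0005  0.0001  0.0037] F [-0.1 -0.4  0.3]
clock: 1.62
eef_pos: [507.8, -330.3, 38.6]
tcp_rot: [-3.136, -0.003, 1.549]
contact_force: [-0.6, -0.1, 0.5]
opening: 0.993
clock: 1.7
eef_pos: [510.1, -331.4, 42.1]
tcp_rot: [-3.14, -0.001, 1.55]
contact_force: [0.5, -0.4, 0.9]
opening: 0.998
dp [0.9 1.2 0.1] ang [-0.0015 -0.0008  0.0031] F [ 0.5 -0.4  0.9]
```

Close.

```bash

python3 -m creep '[{"dp":[1,1,0],"angular":[0,0,0],"fingers":30},{"dp":[1,1,0],"angular":[0,0,0],"fingers":18},{"dp":[1,1,0],"angular":[0,0,0],"fingers":8},{"dp":[1,1,0],"angular":[0,0,0],"fingers":5},{"dp":[1,1,0],"angular":[0,0,0],"fingers":5}]' 60
python3 -m creep '[{"dp":[0,0,0],"angular":[0,0,0],"fingers":5},{"dp":[0,0,0],"angular":[0,0,0],"fingers":5},{"dp":[0,0,0],"angular":[0,0,0],"fingers":5},{"dp":[0,0,0],"angular":[0,0,0],"fingers":5}]' 60
python3 - <<'E'
from h import *
cv2.imwrite('pics/w2.png',optics.grab_frame('wrist'))
E
```

```text
clock: 2.12
eef_pos: [512.8, -329.9, 43.3]
tcp_rot: [3.14, 0.001, 1.553]
contact_force: [-0.6, 0.0, -0.7]
opening: 0.294
clock: 2.45
eef_pos: [512.6, -329.8, 42.9]
tcp_rot: [3.141, 0.0, 1.553]
contact_force: [-1.1, 0.5, 5.3]
opening: 0.134
```

View pics/w2.png

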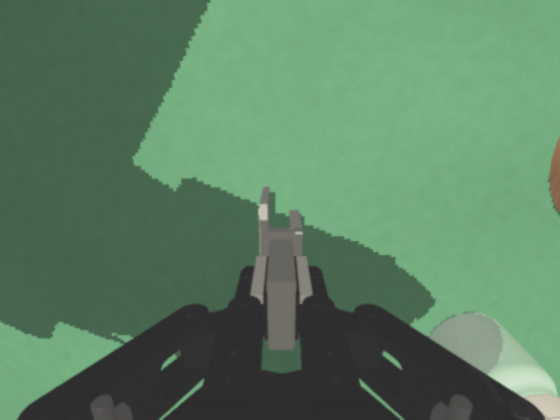

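Grip looks good: the opening of 11.5 mm agrees with the 12 mm fin, and the fin sits between the pads at (281,300). Next I'll lift and carry it to above the loading end.

```bash

python3 -m creep '[{"dp":[0,0,-10],"angular":[0,0,0],"fingers":5},{"dp":[0,0,-40],"angular":[0,0,0],"fingers":5},{"dp":[0,0,-80],"angular":[0,0,0],"fingers":5},{"dp":[0,0,-117],"angular":[0,0,0],"fingers":5},{"dp":[30,0,-117],"angular":[0,0,0],"fingers":5}]' 80
python3 go.py 519.7 -40 165 1.673
```

```text
clock: 2.92
eef_pos: [517.1, -305.2, 167.5]
tcp_rot: [3.131, 0.008, 1.551]
contact_force: [1.2, 0.5, 0.9]
opening: 0.129
dp [265.2  -2.7   0.4] ang [ 0.0105  0.0085 -0.1223] F [1.2 0.5 0.9]
```

```bash

python3 -m creep '[{"dp":[35,0,0],"angular":[0,0,0],"fingers":5},{"dp":[75,0,0],"angular":[0,0,-0.02],"fingers":5},{"dp":[115,0,0],"angular":[0,0,-0.05],"fingers":5},{"dp":[155,1,0],"angular":[0,0,-0.08],"fingers":5},{"dp":[195,2,0],"angular":[0,0,-0.1],"fingers":5}]' 80
python3 -m creep '[{"dp":[30,2,0],"angular":[0,0,-0.02],"fingers":5},{"dp":[50,4,0],"angular":[0,0,-0.02],"fingers":5},{"dp":[65,6,0],"angular":[0,0,-0.02],"fingers":5},{"dp":[65,6,0],"angular":[0,0,-0.02],"fingers":5},{"dp":[65,6,0],"angular":[0,0,-0.02],"fingers":5}]' 80
python3 -m creep '[{"dp":[0,0,0],"angular":[0,0,0],"fingers":5},{"dp":[0,0,0],"angular":[0,0,0],"fingers":5}]' 80
python3 go.py 519.7 -40 165 1.673
python3 - <<'E'
from h import *
import pickle
s=r.sense();pickle.dump(s,open('s3.pkl','wb'))
for n in ['wrist','top','side']: cv2.imwrite(f'pics/{n}3.png',optics.grab_frame(n))
im=cv2.imread('pics/top3.png');cv2.imwrite('pics/top3z.png',cv2.resize(im[120:230,185:335],None,fx=5,fy=5,interpolation=cv2.INTER_CUBIC))
im=cv2.imread('pics/side3.png');cv2.imwrite('pics/side3z.png',cv2.resize(im[150:300,200:350],None,fx=4,fy=4,interpolation=cv2.INTER_CUBIC))
E
```

```text
clock: 3.33
eef_pos: [517.9, -103.1, 159.9]
tcp_rot: [3.141, 0.0, 1.654]
contact_force: [1.0, -0.7, -0.2]
opening: 0.132
clock: 3.75
eef_pos: [519.0, -39.0, 159.8]
tcp_rot: [3.141, 0.0, 1.675]
contact_force: [0.2, -0.2, -1.0]
opening: 0.126
clock: 3.92
eef_pos: [519.0, -40.3, 159.5]
tcp_rot: [-3.142, 0.0, 1.672]
contact_force: [0.4, -0.5, -0.9]
opening: 0.128
dp [ 0.3  0.7 -5.5] ang [-0.      0.0002 -0.001 ] F [ 0.4 -0.5 -0.9]
```

View pics/wrist3.png

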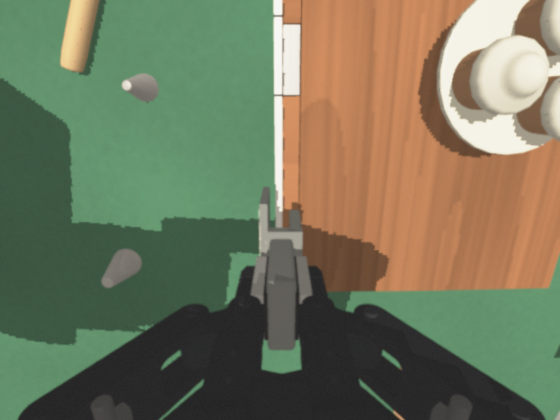

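View pics/side3z.png

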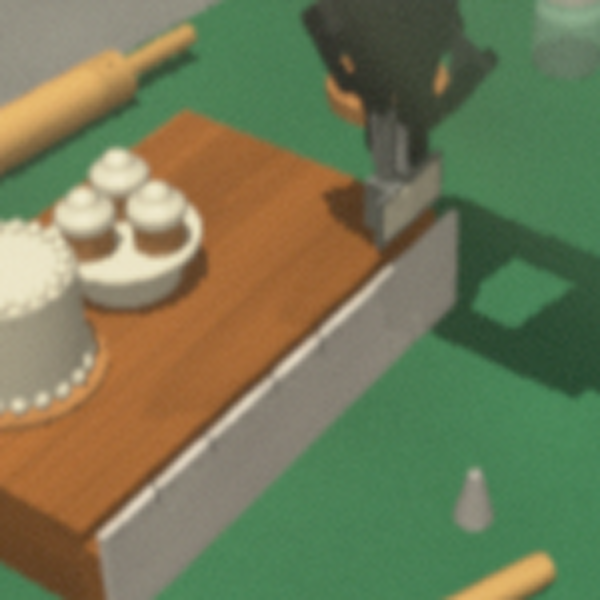

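```bash
python3 - <<'E'
from h import *
im=cv2.imread('pics/wrist3.png')
cv2.imwrite('pics/w3a.png',cv2.resize(im[0:210,250:320],None,fx=6,fy=2.8,interpolation=cv2.INTER_CUBIC))
cv2.imwrite('pics/w3b.png',cv2.resize(im[180:260,245:325],None,fx=7,fy=7,interpolation=cv2.INTER_CUBIC))
E
```

```text
(no output)
```

View pics/w3a.png

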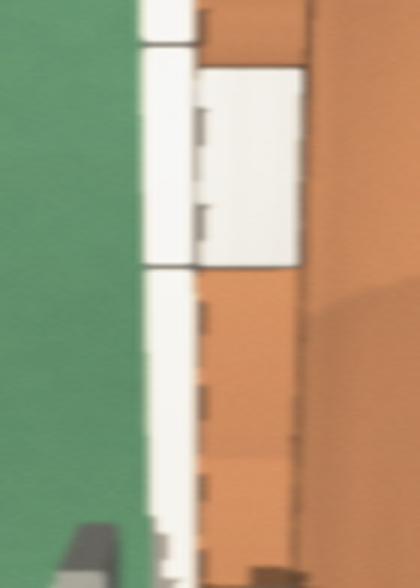

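View pics/w3b.png

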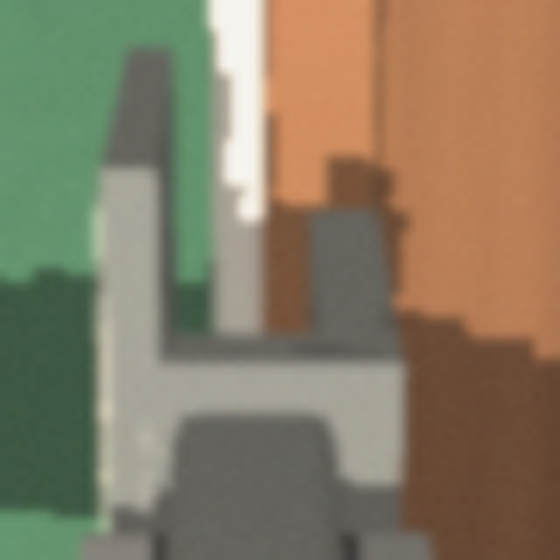

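```bash
python3 - <<'E'
from h import *
import pickle; s=pickle.load(open('s3.pkl','rb')); c=cam('wrist',s)
f=lambda L,o,kx,ky:[((u+.5)/kx-.5+o[0],(v+.5)/ky-.5+o[1]) for u,v in L]
Rt=R.from_euler('xyz',s['tcp_rot'])
tl=lambda P:Rt.inv().apply(P-s['eef_pos']).round(2)
a=lambda L,z:tl(onz(c,f(L,(250,0),6,2.8),z)); b=lambda L,z:tl(onz(c,f(L,(245,180),7,7),z))
print('lip front',a([(139,44),(144,267),(147,400)],80)); print('lip back',a([(197,44),(197,267),(198,440)],80))
print('chan back',a([(310,60),(302,267),(298,440)],74))
print('lipb',b([(210,20),(266,20),(214,320),(264,320)],80))
z0=s['eef_pos'][2]-43
print('plate bot',b([(132,48),(172,48)],z0),'top',b([(105,165),(163,165)],z0+36))
print('tongue bot',b([(314,208),(382,208)],z0),'shoulder',b([(403,360)],z0+36))
E
```

```text
lip front [[136.36  -6.06  79.51]
 [ 88.17  -5.83  79.52]
 [ 56.56  -5.69  79.53]]
lip back [[1.3636e+02 5.0000e-02 7.9510e+01]
 [8.8160e+01 1.1000e-01 7.9520e+01]
 [4.6540e+01 2.8000e-01 7.9530e+01]]
chan back [[134.5   12.35  85.51]
 [ 88.37  12.21  85.52]
 [ 45.62  12.47  85.53]]
lipb [[27.89 -5.53 79.54]
 [27.89  0.3  79.54]
 [-5.56 -5.31 79.54]
 [-5.56  0.13 79.54]]
plate bot [[ 34.1  -11.59  42.99]
 [ 34.1   -8.1   42.99]] top [[ 34.55 -11.59   6.99]
 [ 34.55  -7.44   6.99]]
tongue bot [[19.38  4.42 43.  ]
 [19.38 10.51 43.  ]] shoulder [[19.48 10.07  7.  ]]
```

Measured in the tool frame, the lip spans y −5.5 to 0.2 and the holder's gap −7.8 to 4.4. I need to shift −1 mm in y, the yaw is aligned, and the far pocket is about 223 mm along +x.

```bash

python3 -m creep '[{"dp":[0,-1,10],"angular":[0,0,-0.003],"fingers":5},{"dp":[0,-1,20],"angular":[0,0,-0.003],"fingers":5},{"dp":[0,-1,28],"angular":[0,0,-0.003],"fingers":5},{"dp":[0,-1,32],"angular":[0,0,-0.003],"fingers":5},{"dp":[0,-1,32],"angular":[0,0,-0.003],"fingers":5}]' 80
python3 - <<'E'
from h import *
import pickle
s=r.sense();pickle.dump(s,open('s4.pkl','wb'))
im=optics.grab_frame('wrist');cv2.imwrite('pics/wrist4.png',im)
cv2.imwrite('pics/w4b.png',cv2.resize(im[180:260,245:325],None,fx=7,fy=7,interpolation=cv2.INTER_CUBIC))
E
```

```text
clock: 4.48
eef_pos: [517.0, -39.5, 125.8]
tcp_rot: [-3.139, -0.001, 1.676]
contact_force: [0.2, -0.2, -0.5]
opening: 0.13
```

View pics/w4b.png

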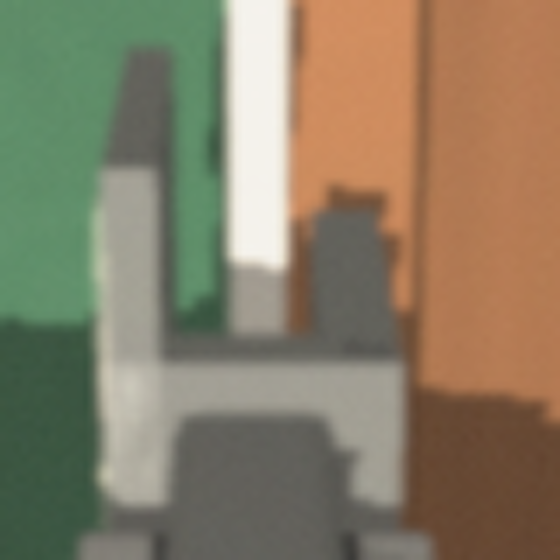

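At lip height the lip (columns 228–290) lies between the plate (172) and the tongue (314), so it fits. I'll go down into the channel with a +0.5 mm correction.

```bash

python3 -m creep '[{"dp":[0,0.5,0],"angular":[0,0,0],"fingers":5},{"dp":[0,0.5,5],"angular":[0,0,0],"fingers":5},{"dp":[0,0.5,10],"angular":[0,0,0],"fingers":5},{"dp":[0,0.5,16],"angular":[0,0,0],"fingers":5},{"dp":[0,0.5,16],"angular":[0,0,0],"fingers":5}]' 80
python3 -m creep '[{"dp":[0,0,0],"angular":[0,0,0],"fingers":5}]' 80
python3 - <<'E'
from h import *
import pickle
s=r.sense();pickle.dump(s,open('s5.pkl','wb'))
im=optics.grab_frame('wrist');cv2.imwrite('pics/wrist5.png',im)
cv2.imwrite('pics/w5b.png',cv2.resize(im[180:260,245:325],None,fx=7,fy=7,interpolation=cv2.INTER_CUBIC))
E
```

```text
clock: 4.95
eef_pos: [517.8, -39.4, 110.2]
tcp_rot: [-3.14, -0.0, 1.676]
contact_force: [0.1, 0.3, -1.0]
opening: 0.129
clock: 5.03
eef_pos: [518.1, -39.5, 110.9]
tcp_rot: [-3.14, -0.0, 1.676]
contact_force: [-0.0, -1.0, -0.7]
opening: 0.131
```

View pics/w5b.png

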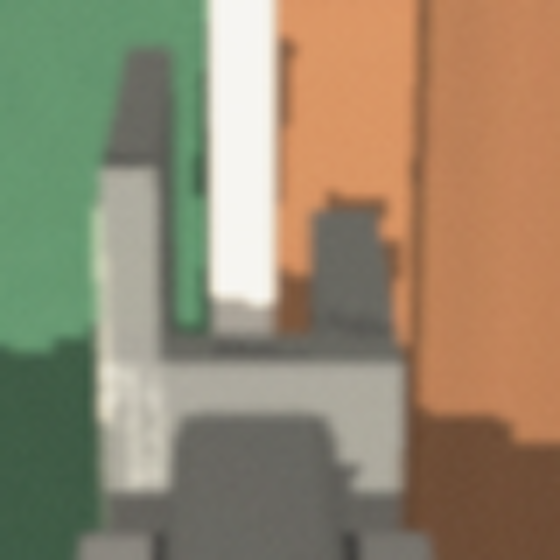

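View pics/wrist5.png

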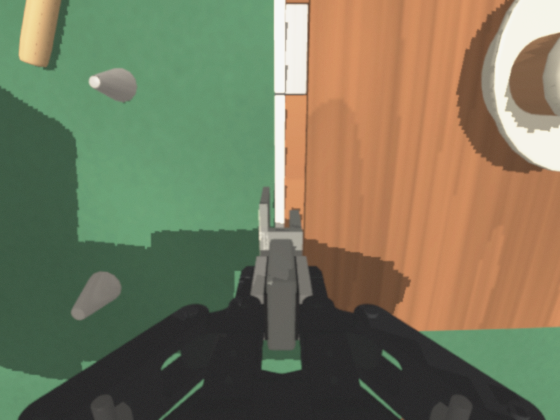

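Hooked and centred: the lip centre is at column 244 and the gap centre at 241. Before sliding, I'll check the direction of the lip relative to the tool.

```bash
python3 - <<'E'
from h import *
import pickle; s=pickle.load(open('s5.pkl','rb')); c=cam('wrist',s)
Rt=R.from_euler('xyz',s['tcp_rot']); im=cv2.imread('pics/wrist5.png')
w=im.min(2).astype(int)
P=[]
for v in list(range(4,85,4))+list(range(100,200,4)):
    row=w[v,262:300]; g=np.diff(row); k=np.argmax(g[:20]); 
    seg=row[k:k+1+1]; t=262+k+ (145-row[k])/max(1,row[k+1]-row[k]); P.append((t,v))
X=Rt.inv().apply(onz(c,P,80)-s['eef_pos']); 
p=np.polyfit(X[:,0],X[:,1],1); print(p, np.std(X[:,1]-np.polyval(p,X[:,0])), X[0],X[-1])
print(Rt.inv().apply(onz(c,[(280,94),(280,0)],80)-s['eef_pos']))
E
```

```text
[ 5.82629689e-04 -4.91083738e+00] 0.044846128522585675 [129.33211185  -4.75368843  30.93279545] [31.46272879 -4.82149611 30.91251154]
[[ 87.09736895  -1.3738266   30.9203022 ]
 [131.09799694  -1.3364001   30.92941393]]
```

```bash

python3 -m creep '[{"dp":[8,0,1],"angular":[0,0,0],"fingers":5},{"dp":[20,0,1],"angular":[0,0,0],"fingers":5},{"dp":[35,0,1],"angular":[0,0,0],"fingers":5},{"dp":[50,0,1],"angular":[0,0,0],"fingers":5},{"dp":[60,0,1],"angular":[0,0,0],"fingers":5}]' 80
python3 -m creep '[{"dp":[15,0,0],"angular":[0,0,0],"fingers":5},{"dp":[30,0,0],"angular":[0,0,0],"fingers":5},{"dp":[45,0,0],"angular":[0,0,0],"fingers":5},{"dp":[55,0,0],"angular":[0,0,0],"fingers":5},{"dp":[60,0,0],"angular":[0,0,0],"fingers":5}]' 80
python3 - <<'E'
from h import *
import pickle
s=r.sense();pickle.dump(s,open('s6.pkl','wb'));p=pickle.load(open('s5.pkl','rb'))
Rt=R.from_euler('xyz',p['tcp_rot']);print(Rt.inv().apply(s['eef_pos']-p['eef_pos']))
im=optics.grab_frame('wrist');cv2.imwrite('pics/wrist6.png',im)
E
```

```text
clock: 5.5
eef_pos: [511.9, 22.1, 110.6]
tcp_rot: [3.141, -0.0, 1.676]
contact_force: [0.3, -0.2, -1.6]
opening: 0.128
clock: 5.92
eef_pos: [505.7, 81.4, 110.5]
tcp_rot: [3.141, -0.0, 1.677]
contact_force: [-0.6, 0.0, -0.5]
opening: 0.128
[121.5109477   0.3648366   0.3774697]
```

View pics/wrist6.png

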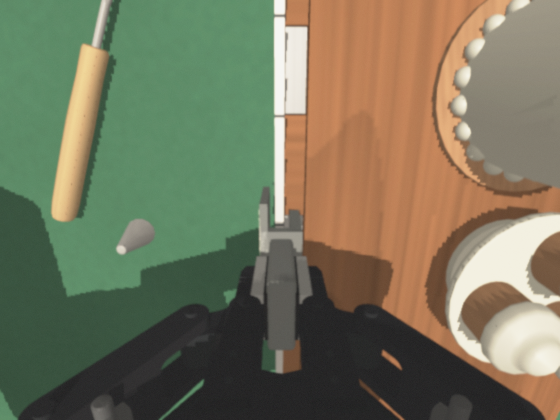

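```bash
python3 - <<'E'
from h import *
import pickle; s=pickle.load(open('s6.pkl','rb')); c=cam('wrist',s)
Rt=R.from_euler('xyz',s['tcp_rot']); im=cv2.imread('pics/wrist6.png').min(2)
print(im[8:22,280],im[108:122,279])
print(Rt.inv().apply(onz(c,[(280,15),(280,115.5)],80)-s['eef_pos']))
print(proj(c,onz(c,[(280,15)],80)))
E
```

```text
[242 242 242 242 240 227 181 134 150 208 236 242 242 242] [241 242 242 242 241 236 214 160 146 195 232 240 241 241]
[[124.33043698  -1.34088941  30.56765208]
 [ 76.19038259  -1.38303218  30.55994353]]
[[280.          15.00000062]]
```

```bash

python3 -m creep '[{"dp":[12,0,0],"angular":[0,0,0],"fingers":5},{"dp":[27,0,0],"angular":[0,0,0],"fingers":5},{"dp":[42,0,0],"angular":[0,0,0],"fingers":5},{"dp":[57,0,0],"angular":[0,0,0],"fingers":5},{"dp":[70,0,0],"angular":[0,0,0],"fingers":5}]' 80
python3 -m creep '[{"dp":[12,0,0],"angular":[0,0,0],"fingers":5},{"dp":[22,0,0],"angular":[0,0,0],"fingers":5},{"dp":[29,0,0],"angular":[0,0,0],"fingers":5},{"dp":[31,0,0],"angular":[0,0,0],"fingers":5},{"dp":[31,0,0],"angular":[0,0,0],"fingers":5}]' 80
python3 -m creep '[{"dp":[0,0,0],"angular":[0,0,0],"fingers":5}]' 80
python3 - <<'E'
from h import *
import pickle
s=r.sense();pickle.dump(s,open('s7.pkl','wb'));p=pickle.load(open('s6.pkl','rb'))
Rt=R.from_euler('xyz',p['tcp_rot']);print(Rt.inv().apply(s['eef_pos']-p['eef_pos']))
for n in ['wrist','top','side']: cv2.imwrite(f'pics/{n}7.png',optics.grab_frame(n))
im=cv2.imread('pics/side7.png');cv2.imwrite('pics/side7z.png',cv2.resize(im[170:290,150:290],None,fx=5,fy=5,interpolation=cv2.INTER_CUBIC))
E
```

```text
clock: 6.38
eef_pos: [498.5, 150.3, 110.5]
tcp_rot: [3.142, -0.0, 1.675]
contact_force: [-0.2, 0.0, -1.0]
opening: 0.129
clock: 6.8
eef_pos: [495.3, 180.6, 110.4]
tcp_rot: [-3.142, 0.0, 1.677]
contact_force: [0.2, 0.3, -0.7]
opening: 0.125
clock: 6.88
eef_pos: [495.3, 180.0, 110.4]
tcp_rot: [-3.141, 0.0, 1.676]
contact_force: [0.3, -0.4, -0.7]
opening: 0.131
[99.17977269  0.11154533  0.19303022]
```

View pics/wrist7.png

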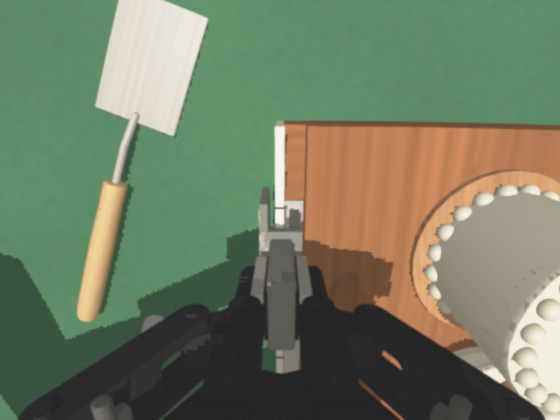

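View pics/side7z.png

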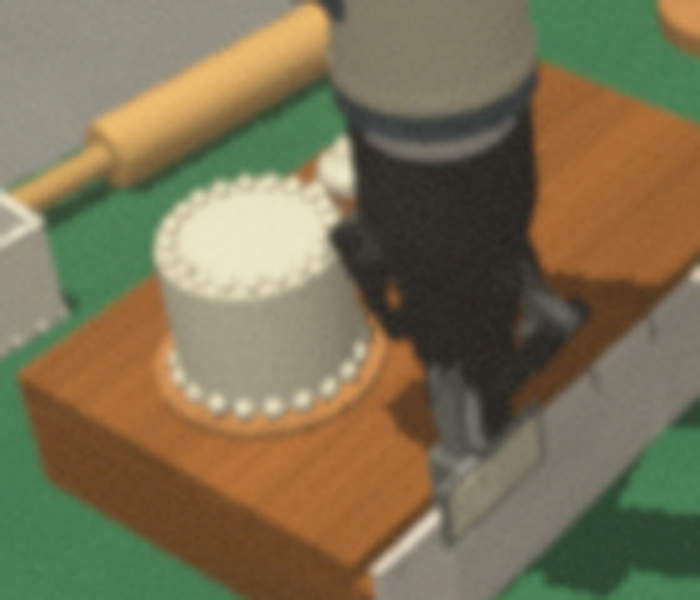

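```bash
python3 - <<'E'
from h import *
import pickle; s=pickle.load(open('s7.pkl','rb')); c=cam('wrist',s)
Rt=R.from_euler('xyz',s['tcp_rot']); im=cv2.imread('pics/wrist7.png')
print(im.min(2)[118:126,280],im.min(2)[198:226,278:283].mean(1).round())
print(Rt.inv().apply(onz(c,[(280,122),(280,208)],80)-s['eef_pos']))
cv2.imwrite('pics/w7b.png',cv2.resize(im[180:260,245:325],None,fx=7,fy=7,interpolation=cv2.INTER_CUBIC))
E
```

```text
[ 97 106 126 143 145 146 146 157] [238. 238. 238. 238. 238. 237. 237. 235. 218. 157. 138. 199. 231. 237.
 238. 238. 237. 237. 237. 237. 237. 237. 237. 237. 235. 222. 181. 151.]
[[72.8288019  -1.38520089 30.35534416]
 [24.35677269 -1.43344851 30.36589852]]
```

View pics/w7b.png

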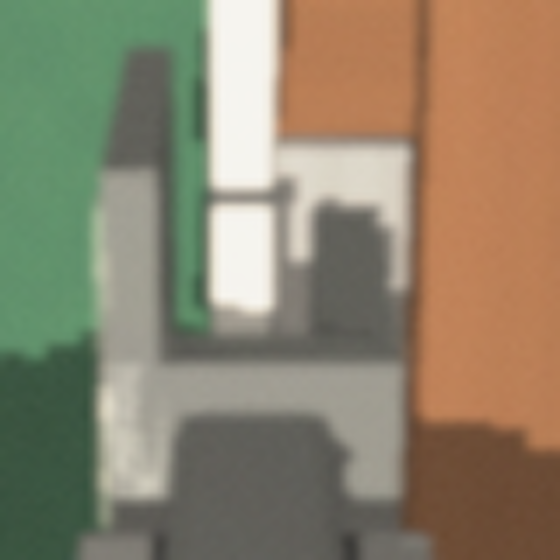

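The pocket's left tick is at (280,207.6), 1 mm ahead of where it should be, so I'll nudge +1 mm and press down in steps.

```bash

python3 -m creep '[{"dp":[1,0,0],"angular":[0,0,0],"fingers":5},{"dp":[1,0,4],"angular":[0,0,0],"fingers":5},{"dp":[1,0,8],"angular":[0,0,0],"fingers":5},{"dp":[1,0,11],"angular":[0,0,0],"fingers":5},{"dp":[1,0,11],"angular":[0,0,0],"fingers":5}]' 100
python3 -m creep '[{"dp":[0,0,2],"angular":[0,0,0],"fingers":5},{"dp":[0,0,4],"angular":[0,0,0],"fingers":5},{"dp":[0,0,4],"angular":[0,0,0],"fingers":5},{"dp":[0,0,4],"angular":[0,0,0],"fingers":5}]' 100
```

```text
clock: 7.45
eef_pos: [495.6, 181.2, 99.1]
tcp_rot: [3.141, -0.0, 1.676]
contact_force: [0.3, -1.0, 4.5]
opening: 0.126
clock: 7.78
eef_pos: [495.7, 181.3, 95.8]
tcp_rot: [3.141, -0.0, 1.676]
contact_force: [-1.2, -1.3, 6.9]
opening: 0.127
```

```bash

python3 -m creep '[{"dp":[0,0,1],"angular":[0,0,0],"fingers":5},{"dp":[0,0,2],"angular":[0,0,0],"fingers":5},{"dp":[0,0,2],"angular":[0,0,0],"fingers":5}]' 100
python3 -m creep '[{"dp":[0,0,1],"angular":[0,0,0],"fingers":5},{"dp":[0,0,1],"angular":[0,0,0],"fingers":5},{"dp":[0,0,1],"angular":[0,0,0],"fingers":5}]' 100
python3 -m creep '[{"dp":[0,0,1],"angular":[0,0,0],"fingers":5},{"dp":[0,0,1],"angular":[0,0,0],"fingers":5},{"dp":[0,0,1],"angular":[0,0,0],"fingers":5}]' 100
```

```text
clock: 8.03
eef_pos: [495.7, 181.3, 93.8]
tcp_rot: [3.141, 0.0, 1.676]
contact_force: [-0.4, -0.9, 7.3]
opening: 0.13
clock: 8.28
eef_pos: [495.7, 181.3, 93.0]
tcp_rot: [3.141, -0.0, 1.676]
contact_force: [-0.7, -0.7, 8.7]
opening: 0.128
clock: 8.53
eef_pos: [495.8, 181.3, 92.9]
tcp_rot: [3.141, -0.0, 1.676]
contact_force: [-4.2, -2.9, 19.5]
opening: 0.129
```

It bottomed out at TCP z 92.9, where the force jumped from 8.7 to 19.5 N, so the shoulder is on the lip. Now I'll verify.

```bash

python3 -m creep '[{"dp":[0,0,0.3],"angular":[0,0,0],"fingers":5},{"dp":[0,0,0.3],"angular":[0,0,0],"fingers":5},{"dp":[0,0,0.3],"angular":[0,0,0],"fingers":5},{"dp":[0,0,0.3],"angular":[0,0,0],"fingers":5},{"dp":[0,0,0.3],"angular":[0,0,0],"fingers":5}]' 100
python3 - <<'E'
from h import *
for n in ['wrist','side','top']: cv2.imwrite(f'pics/{n}8.png',optics.grab_frame(n))
im=cv2.imread('pics/wrist8.png')
a=cv2.resize(im[180:260,245:325],None,fx=5,fy=5,interpolation=cv2.INTER_CUBIC)
im=cv2.imread('pics/side8.png');b=cv2.resize(im[225:295,210:280],(400,400),interpolation=cv2.INTER_CUBIC)
cv2.imwrite('pics/8z.png',np.hstack([a,b]))
print(r.sense()['contact_force'],r.sense()['eef_pos'])
E
```

```text
clock: 8.95
eef_pos: [495.8, 181.3, 92.9]
tcp_rot: [3.14, -0.0, 1.676]
contact_force: [-5.0, -2.8, 23.0]
opening: 0.125
[-5.36873522 -2.13007645 22.83360019] [495.77445353 181.32920104  92.85981228]
```

View pics/8z.png

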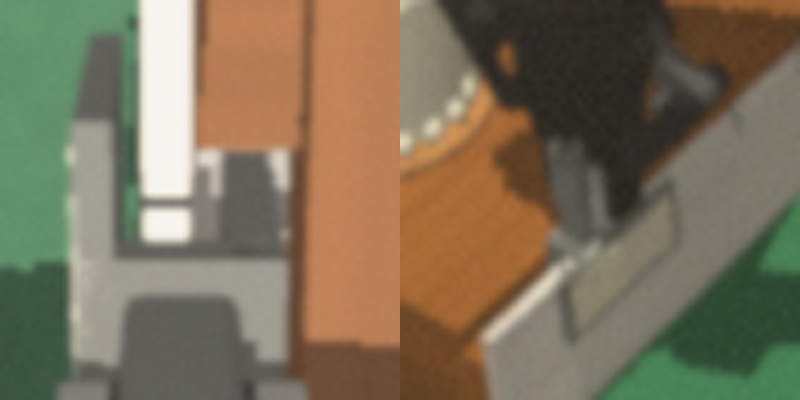

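View pics/top8.png

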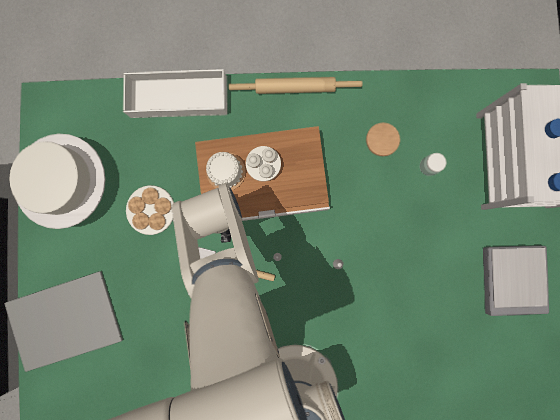

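The holder is seated in the far pocket with the plate in front of the lip, the tongue in the depressed pocket and the shoulder on the lip. The tick shows just ahead of the holder at crop (165,203). The cake, cupcake stand and counter items look unmoved, so I'm handing in.

```bash
python3 -c "
from rig import r
print(r.sign_off())"
```

```text
the job is handed in; nothing more can be done
None
```

The label holder is fully home in the far (left) spring pocket, in front of the round cake. The arm is still gripping it at 100 N and pressing it down.

**What I did:** I pinched the holder by its fin and hooked it over the lip at the plain loading end (riser y about -113 mm). I then slid it along to the far pocket with the tongue about 13 mm below the lip top. There I pressed it down in small steps. It took about 9 s of the 48 s.

**Last checks:**
- **Fully home:** the tool stopped at z = 92.9 mm, which puts the tongue bottom at 50 mm, as expected. The vertical force climbed to 8.7 N as the spring compressed. It then jumped to about 20 N at the stop and settled near 23 N, so the shoulder is on the lip.
- **Position:** the last wrist and side pictures show the plate in front of the lip, the tongue in the pocket between the ticks, and the shoulder on the lip.
- **Everything else:** the last top picture shows nothing visibly moved. The arm hides most of the palette knife there; I saw it lying clear of the arm just before the final press.

**Small disagreements:**
- A sideways force of about 5 N remains, well within limits.
- The riser position I measured from the top and wrist cameras differed by about 1 mm. I used the wrist view for the final alignment.

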